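# Roll the bead jar's label to the front and pin it

## Robot

A 6-joint arm with a two-finger parallel gripper is mounted at the origin on the work surface; the furniture and walls round the work are solid. World frame = base frame: x ahead of the robot, y to its left, z up, the work surface at z = 0. Lengths are in mm, angles in rad, forces in N, time in s.
With the tool pointing down it reaches from about 325 to 775 mm from the base axis. Payload 5.5 kg.
Tool frame: the origin (TCP) lies between the finger pads; the fingertips stand 11 mm ahead of it and the grasp point (between the pads) lies 8 mm behind it; z points along the fingers, y is the line along which they close (so a half turn about z gives the same grasp; the last joint's range is limited). The gripper opens to 85 mm and grips with 20 to 120 N. Pads are 22 mm wide; open, the fingers measure 114 mm over their backs; the gripper's body (76 mm by 85 mm) begins 54 mm behind the grasp point. The pads swing forward as they close: fully open they stand 13 mm farther back than shut.
Start: joints at [-1.28, 0.091, 1.231, -0, 1.82, -0.057], TCP at [204.498, -564.089, 242.275] pointing down, gripper open.
Joint ranges: [-2.87, 2.87], [-0.86, 2.18], [0.17, 2.46], [-1.51, 4.65], [0.06, 2.69], [-2.65, 2.65]. Speed limits (rad/s): [2.57, 2.57, 3.01, 3.14, 3.14, 3.14].

## Interface

Orientations are given as [roll, pitch, yaw] about the fixed x, y, z axes, in that order (R = Rz(yaw) Ry(pitch) Rx(roll)).
In Python, from workcell import readout, get_image, get_calibration, job_done gives the robot as it stands.
- The arm moves only by the tool drive_tool, never from a script. Its argument "commands" is a list of rows, each an object with "slide": the shift along the tool's x, y, z in m, a list of three; "roll": the turn about the tool's z in rad. In form: [{"slide": [tx, ty, tz], "roll": roll}, ...]. A call has 1 to 10 rows; each row is the pose to reach, as a shift and turn from the pose commanded when the call began, along the tool's axes at that moment; what a row does not reach only later rows make up. A row lasts 1/10 s, in which the tool goes at most 50 mm and 8.59 degrees, less where a joint would pass 70% of its speed; a pose out of reach is approached as far as the arm can. A call with a gripper value outside its range is refused whole. "jaw" is the opening, from 0 (shut) to 1 (fully open), set as the call begins (left out, the last holds). The fingers move at their own pace and stop on an object; "force" is the grip in N (left out, the last holds). Time passes only in rows, so rows that repeat a pose let the fingers close. It gives the time, the measured TCP pose, the force, the opening and the grip force at its end, in the units of the state.
- readout.read_state(): the state, without advancing time (a new reading comes with each control period).
- get_image(name): name is "side" or "top" or "wrist"; returns (picture, depth): 420x560x3 uint8, blue, green, red; 420x560 float32, mm along the optical axis (not along the pixel's ray), 0 where there is no reading.
- get_calibration(name): a dict with "camera_matrix" (3x3 intrinsics, pixels), "origin" and "attitude" of the camera in the world. Camera axes: x right, y down, z forward; pixel columns grow to the right and rows downward; lengths in mm; the calibration is good to about 2 mm. A picture is of the moment at which its call begins: read the wrist's pose just before it. get_calibration takes no time and is no camera call; for the wrist camera it gives the pose at the moment of the call.
- job_done(): hands the job in; it is judged then, once.
The state is a dict: "clock": time; "joint_pos": joint angles; "qd": joint speeds; "joint_efforts": joint torques, N m; "tcp_pos": TCP position; "tool_rot": TCP orientation; "contact_force": force on the tool from outside, world axes, zero at the start; "ft_torque": the same for the moment, N m; "finger_gap": finger opening in mm; "gripper_force": force on a finger pad.
Only numpy, scipy, OpenCV 4.12 (cv2) and the standard library are available. Lean on these libraries where they do the work, as an engineer would, in place of code of your own. Each camera call takes 0.05 s, during which the arm holds its last target. There are 200 camera calls.

## Task

The bead jar turns stiffly on its sprung stand and is too wide to grip: press a fingertip lightly on the edge of its lid and roll it round until the label (and the red mark on the lid) faces the stand's front, where the brass line is. Never load the jar with more than about 15 N. Then take the red-handled locking pin out of its dark block and drop it fully home in the hole of the stand, down to its collar, so that the jar is locked, and leave the loose bead vials where they stand.

Things in the scene. Friction and masses are not known exactly. Their poses are not given: they have to be found in the camera images.
- stand: Fixed light-wood block, 190x190x42 mm; origin at the centre of its underside, z up; its front is its -x side, marked by a brass line on the top and a brass plaque. The jar's vertical turning axis passes through the origin.
- jar (a joint): Turning angle (rad) of the jar. 0 or a whole turn = label faces the stand's front; grows anticlockwise from above; no stops. Clear bead jar 96 mm wide, flat lid 98 mm wide, with a red mark in line with the label. Its bearing drags with 0.08 N m: under about 4 to 5 N of fingertip pressure 36 mm from the axis it slips. It stays where it is left. Over 15 N on the jar, from any side, is too much.
- stand_top (a point): Point on the jar's axis in the stand's top face, 42 mm above the table. The lid's flat top is 57 to 67 mm above it: the post's height setting differs each time and is not measured, so feel for it. The jar's seat is sprung: it yields straight down, about 2 N to start it, then 2.5 N more per mm, for 8 mm, then it is rigid.
- pin_hole (a point): Mouth of the vertical 13 mm pin hole (2 mm chamfer) in the stand's top, 42 mm above the table, 78 mm from the jar's axis on the stand's right (-y) side. Inside, a plate that turns with the jar, 6 to 16 mm below the mouth, bars the hole except at a gap that lets the pin through when the label faces front within about 0.08 rad.
- pin: Loose locking pin, 82 mm long, about 60 g, upright in its block at the start; origin at its lower tip, z up along it. Steel shank 10 mm wide from 0 to 32 mm with tapered tip, brass collar 24 mm wide from 32 to 37 mm, red round handle 16 mm wide from 37 to 82 mm (grip it above 55 mm to keep the gripper over the jar). Fully home, the collar lies on the stand and the tip is 10 mm above the table.
- pin_rest: Fixed dark-wood block 60x60x42 mm, origin at the centre of its underside, with a 13 mm vertical hole through its middle in which the pin stands, collar on the top; lift it 35 mm to clear.
- vial_0: Loose bead vial, 29 mm wide, 52 mm tall, red beads and white cap, origin at the centre of its underside; leave it alone.
- vial_1: Loose bead vial, 29 mm wide, 52 mm tall, green beads and black cap, origin at the centre of its underside; leave it alone.

How it is judged (in metres and radians):
On the way, in this order (a step that is already met when the one before it is completed fails the run):
1. the jar's label faces the stand's front, within 0.09 rad (5 degrees), and rests there ((value of joint jar between -12.6564 and -12.4764 rad or value of joint jar between -6.37319 and -6.19319 rad or value of joint jar between -0.09 and 0.09 rad or value of joint jar between 6.19319 and 6.37319 rad or value of joint jar between 12.4764 and 12.6564 rad) and velocity of joint jar between -0.05 and 0.05 rad/s), for 0.3 s.
2. the pin stands fully home in the stand's hole (z of pin in the frame of stand below 0.014 m and horizontal distance between pin and pin_hole below 0.004 m and angle between pin's own z axis and vertical below 0.08 rad), for 0.2 s.
At the end, for the whole second after the job is handed in: The label faces the stand's front within 0.1 rad, and the pin stands released, at rest and upright (within 0.08 rad) in the stand's hole, within 4 mm of its centre and within 4 mm of its full depth (all of step 2 and (value of joint jar between -12.6664 and -12.4664 rad or value of joint jar between -6.38319 and -6.18319 rad or value of joint jar between -0.1 and 0.1 rad or value of joint jar between 6.18319 and 6.38319 rad or value of joint jar between 12.4664 and 12.6664 rad) and linear speed of pin below 0.02 m/s); the robot touches nothing.
It fails at once if more than 15 N on the jar or what turns with it (contact force between jar and anything else above 15 N).
It fails at once if a bead vial moved more than 20 mm (distance of any of vial_0, vial_1 from where it was at the start of the episode above 0.02 m).
It also fails if it takes over 72 s, if anything falls off the work surface, if the arm or the gripper's body presses on something with over 40 N, if the wrist force passes 120 N, or if a joint passes its speed limit or range.

## Working session

There is one attempt and no reset: what is moved stays moved. The work goes in short steps, Python scripts to look and compute and a tool call to move; the robot and the scene stay as the last step left them, time stands still between calls to the robot, and variables do not carry over. Pictures are saved under pics/ and viewed, at most 10 in all, crops included, and the job is handed in when it is done.

Besides the shell and the picture viewer there is one more tool, called as a command line: name --argument value ..., lists and objects as JSON in quotes. drive_tool: Moves the arm, as the interface text tells. Its arguments: {"type":"object","properties":{"commands":{"type":"array"},"jaw":{"type":"number"},"force":{"type":"number"}},"required":["commands"]}

```bash
mkdir -p pics; cat > h.py <<'E'
import numpy as np,cv2
from workcell import readout,get_image,get_calibration,job_done
from scipy.spatial.transform import Rotation as R
def cloud(n):
    im,d=get_image(n);c=get_calibration(n);K=np.array(c["camera_matrix"])
    v,u=np.mgrid[:420,:560]
    p=np.stack([(u-K[0,2])/K[0,0]*d,(v-K[1,2])/K[1,1]*d,d],-1)
    A=np.array(c["attitude"])
    A=A if A.shape==(3,3) else R.from_euler('xyz',A).as_matrix()
    return im,d,p@A.T+np.array(c["origin"])
E
python3 - <<'E'
from h import *
print(readout.read_state())
for n in("side","top"):
    c=get_calibration(n);print(n,c)
    im,d,P=cloud(n);cv2.imwrite(f"pics/{n}0.png",im);np.savez(f"{n}0.npz",im=im,d=d,P=P)
E
```

```text
{'clock': 0.0, 'joint_pos': array([-1.27974048e+00,  9.18596259e-02,  1.23193149e+00,  1.65916673e-05,
        1.81981005e+00, -5.66974665e-02]), 'qd': array([ 8.95235792e-05,  1.61657529e-03, -7.39385620e-04, -5.88554031e-04,
        1.17631117e-04,  2.17286821e-03]), 'joint_efforts': array([-9.86514206e-04, -4.58740568e+01, -4.18020988e+01, -2.04265793e-04,
        1.19657465e-02,  1.93695172e-06]), 'tcp_pos': array([ 204.39688932, -563.81651013,  241.12464665]), 'tool_rot': array([-3.13958827e+00, -1.29879175e-04,  3.47757261e-01]), 'contact_force': array([ 0.14915679, -0.99273623, -0.34120172]), 'ft_torque': array([0.01015005, 0.0451913 , 0.01796763]), 'gripper_force': 0.0, 'finger_gap': 85.60729340597787}
side {'camera_matrix': array([[416.98932374,   0.        , 279.24177692],
       [  0.        , 416.98932374, 208.21505925],
       [  0.        ,   0.        ,   1.        ]]), 'origin': array([335.10185916, 930.79106189, 427.91846434]), 'attitude': array([-2.00058041,  0.02513403, -2.86666934])}
top {'camera_matrix': array([[449.78948715,   0.        , 280.14038886],
       [  0.        , 449.78948715, 200.08083275],
       [  0.        ,   0.        ,   1.        ]]), 'origin': array([356.43064306, 174.39328188, 983.84418876]), 'attitude': array([-2.93099951, -0.00386262, -1.46088442])}
```

View pics/top0.png

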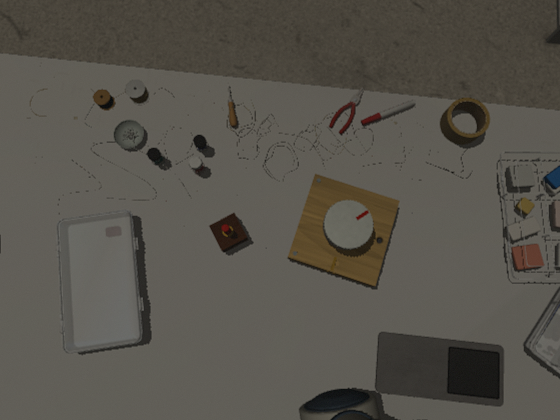

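View pics/side0.png

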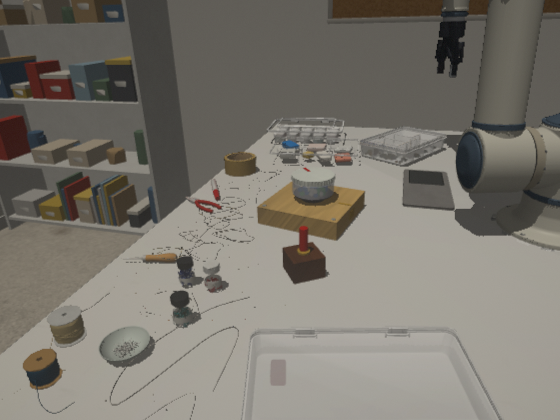

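The top view shows the lid at about (348,224) with its red mark toward (362,215). The pin hole is at (379,240), the brass line near (335,265), and the pin handle at (228,231). The side view confirms the pin in its block at (303,240), with the vials well away to the left.

```bash
python3 - <<'E'
from h import *
z=np.load("top0.npz");im,P,d=z["im"],z["P"],z["d"]
hsv=cv2.cvtColor(im,cv2.COLOR_BGR2HSV)
X,Y,Z=P[...,0],P[...,1],P[...,2]
print("table z",np.median(Z[300:350,180:280]))
u0=slice(160,300);
reg=np.zeros(Z.shape,bool);reg[165:295,280:410]=1
m=reg&(d>0)&(Z>32)&(Z<55)
wood=m.astype(np.uint8)
pts=np.argwhere(reg&(d>0)&(Z>25)&(Z<140))
q=P[pts[:,0],pts[:,1]]; s=P[m]
print("stand z",np.median(s[:,2]),cv2.minAreaRect(s[:,:2].astype(np.float32)))
lid=reg&(d>0)&(Z>85)&(Z<125)
l=P[lid];print("lid",len(l),np.median(l[:,2]),cv2.minEnclosingCircle(l[:,:2].astype(np.float32)))
red=((hsv[...,0]<8)|(hsv[...,0]>172))&(hsv[...,1]>150)&(hsv[...,2]>60)
r=red&lid;print("mark",r.sum(),P[r].mean(0)if r.any()else 0,P[r][:,:2].min(0),P[r][:,:2].max(0))
b=np.zeros_like(reg);b[205:255,205:255]=1
k=b&(d>0)&(Z>32)&(Z<48);print("rest",cv2.minAreaRect(P[k][:,:2].astype(np.float32)),np.median(P[k][:,2]))
k=b&(d>0)&(Z>80);print("pin top",k.sum(),np.median(P[k],0),P[k][:,2].max())
# pin hole dark
for c in [(379,240),(348,224),(336,264)]: print(c,P[c[1],c[0]])
k=reg&m&(hsv[...,2]<50);k[:,:365]=0;print("hole",k.sum(),np.median(P[k],0))
for c in[(200,142),(155,155),(196,162)]: print(P[c[1],c[0]])
big=cv2.resize(im[165:295,200:410],None,fx=3.8,fy=3.8,interpolation=cv2.INTER_CUBIC)
cv2.imwrite("pics/c1.png",cv2.convertScaleAbs(big,alpha=1.6))
E
```

```text
table z 0.06661139721217069
stand z 42.041961214457615 ((510.67987060546875, 51.11310577392578), (190.49415588378906, 191.26104736328125), 77.7860107421875)
lid 1930 102.5752848029876 ((511.2078552246094, 51.64921188354492), 50.138885498046875)
mark 35 [532.66448213  26.79383024 102.77433116] [524.52841705  16.93045385] [540.85320239  37.97679809]
rest ((477.65771484375, 294.9119567871094), (60.5572395324707, 59.85310363769531), 34.57611846923828) 41.82142035012316
pin top 54 [476.81261172 294.49384458  91.13511982] 93.77723165202895
(379, 240) [496.67991493 -26.1987483   27.73999562]
(348, 224) [510.86236215  52.55709964 101.78898833]
(336, 264) [434.56999591  62.71383762  43.59362862]
hole 103 [488.03714824  -4.33883795  41.76206585]
[663.78919158 380.07417985  52.82645281]
[624.7317653  473.37721254  49.45323634]
[617.9304177  381.93961284  53.03318741]
```

View pics/c1.png

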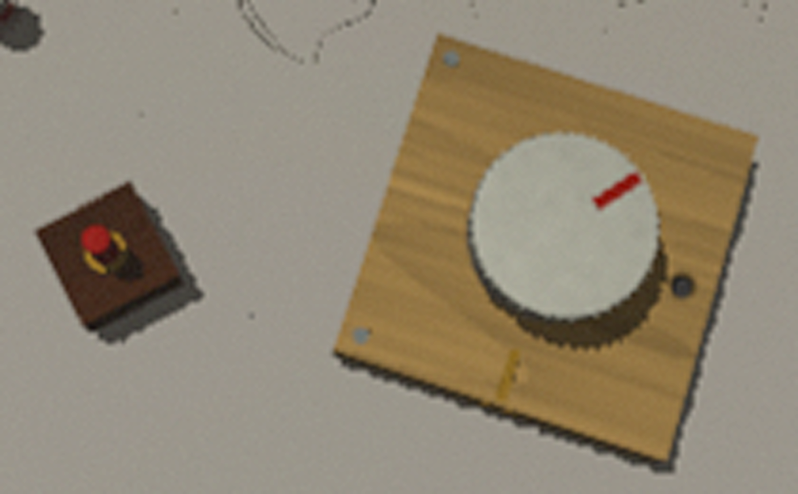

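drive_tool --commands '[{"slide": [0.26, -0.22, 0], "roll": -1.1}, {"slide": [0.26, -0.22, 0], "roll": -1.1}, {"slide": [0.52, -0.445, 0.04], "roll": -2.25}, {"slide": [0.52, -0.445, 0.04], "roll": -2.25}, {"slide": [0.52, -0.445, 0.04], "roll": -2.25}, {"slide": [0.52, -0.445, 0.04], "roll": -2.25}, {"slide": [0.52, -0.445, 0.04], "roll": -2.25}, {"slide": [0.52, -0.445, 0.04], "roll": -2.25}, {"slide": [0.52, -0.445, 0.04], "roll": -2.25}, {"slide": [0.52, -0.445, 0.04], "roll": -2.25}]' --jaw 0 --force 20

```text
clock: 1.1
tcp_pos: [451.0, -127.9, 214.6]
tool_rot: [-3.142, 0.0, 1.854]
contact_force: [1.1, -0.7, -1.5]
finger_gap: 0.0
gripper_force: 0.0
```

```bash
cat > go.py <<'E'
import sys
from h import *
# usage: go.py x y z yaw -> slide/roll from the measured pose
s=readout.read_state();t=[float(a) for a in sys.argv[1:5]]
M=R.from_euler('xyz',s["tool_rot"])
d=M.inv().apply(np.array(t[:3])-s["tcp_pos"])
r=-(t[3]-s["tool_rot"][2]);r=(r+np.pi)%(2*np.pi)-np.pi
print(s["clock"],s["tcp_pos"].round(1),s["tool_rot"].round(3),s["contact_force"].round(2),"j",s["joint_pos"].round(2),"slide mm",d.round(1),"roll",round(r,3))
E
python3 go.py 541.5 32.5 140 2.6
```

```text
1.1 [ 451.  -127.9  214.6] [-3.142  0.     1.854] [ 1.15 -0.69 -1.5 ] j [-0.35 -0.27  1.62 -0.    1.79 -0.63] slide mm [128.8 131.7  74.6] roll -0.746
```

drive_tool --commands '[{"slide": [0.129, 0.132, 0.05], "roll": -0.75}, {"slide": [0.129, 0.132, 0.05], "roll": -0.75}, {"slide": [0.129, 0.132, 0.05], "roll": -0.75}, {"slide": [0.129, 0.132, 0.05], "roll": -0.75}, {"slide": [0.129, 0.132, 0.05], "roll": -0.75}, {"slide": [0.129, 0.132, 0.05], "roll": -0.75}, {"slide": [0.129, 0.132, 0.05], "roll": -0.75}, {"slide": [0.129, 0.132, 0.05], "roll": -0.75}, {"slide": [0.129, 0.132, 0.05], "roll": -0.75}]'

```text
clock: 2.0
tcp_pos: [542.2, 29.5, 165.5]
tool_rot: [3.141, 0.001, 2.595]
contact_force: [0.3, -0.3, -0.2]
finger_gap: 0.0
gripper_force: 0.0
```

```bash
python3 go.py 541.5 32.5 125 2.6
```

```text
2.0 [542.2  29.5 165.5] [3.141e+00 1.000e-03 2.595e+00] [ 0.3  -0.33 -0.15] j [-0.01 -0.07  1.52 -0.    1.68 -1.03] slide mm [ 2.2  2.2 40.5] roll -0.005
```

drive_tool --commands '[{"slide": [0.002, 0.002, 0.02], "roll": 0}, {"slide": [0.002, 0.002, 0.04], "roll": 0}, {"slide": [0.002, 0.002, 0.045], "roll": 0}, {"slide": [0.002, 0.002, 0.045], "roll": 0}, {"slide": [0.002, 0.002, 0.045], "roll": 0}, {"slide": [0.002, 0.002, 0.045], "roll": 0}]'

```text
clock: 2.6
tcp_pos: [542.2, 32.9, 121.5]
tool_rot: [3.14, 0.002, 2.597]
contact_force: [1.5, 0.5, 0.4]
finger_gap: -0.3
gripper_force: 0.0
```

drive_tool --commands '[{"slide": [0, 0, 0.001], "roll": 0}, {"slide": [0, 0, 0.002], "roll": 0}, {"slide": [0, 0, 0.003], "roll": 0}, {"slide": [0, 0, 0.003], "roll": 0}, {"slide": [0, 0, 0.003], "roll": 0}]'

```text
clock: 3.1
tcp_pos: [541.5, 33.1, 116.9]
tool_rot: [-3.142, -0.0, 2.598]
contact_force: [0.7, -0.8, 0.2]
finger_gap: 0.4
gripper_force: 0.0
```

drive_tool --commands '[{"slide": [0, 0, 0.0005], "roll": 0}, {"slide": [0, 0, 0.001], "roll": 0}, {"slide": [0, 0, 0.001], "roll": 0}, {"slide": [0, 0, 0.001], "roll": 0}]'

```text
clock: 3.5
tcp_pos: [541.5, 33.0, 115.9]
tool_rot: [-3.142, -0.0, 2.598]
contact_force: [-0.1, 0.2, 0.6]
finger_gap: 0.0
gripper_force: 0.0
```

drive_tool --commands '[{"slide": [0, 0, 0.0005], "roll": 0}, {"slide": [0, 0, 0.001], "roll": 0}, {"slide": [0, 0, 0.001], "roll": 0}, {"slide": [0, 0, 0.001], "roll": 0}]'

```text
clock: 3.9
tcp_pos: [541.5, 33.1, 114.9]
tool_rot: [-3.142, -0.0, 2.598]
contact_force: [-0.7, -0.0, 0.6]
finger_gap: -0.2
gripper_force: 0.0
```

drive_tool --commands '[{"slide": [0, 0, 0.0005], "roll": 0}, {"slide": [0, 0, 0.001], "roll": 0}, {"slide": [0, 0, 0.001], "roll": 0}, {"slide": [0, 0, 0.001], "roll": 0}]'

```text
clock: 4.3
tcp_pos: [541.5, 33.0, 113.9]
tool_rot: [-3.142, -0.0, 2.598]
contact_force: [-0.5, -0.6, -0.4]
finger_gap: -0.1
gripper_force: 0.0
```

drive_tool --commands '[{"slide": [0, 0, 0.0005], "roll": 0}, {"slide": [0, 0, 0.001], "roll": 0}, {"slide": [0, 0, 0.001], "roll": 0}, {"slide": [0, 0, 0.001], "roll": 0}]'

```text
clock: 4.7
tcp_pos: [541.7, 33.0, 113.3]
tool_rot: [3.141, 0.001, 2.598]
contact_force: [-0.6, -0.6, 2.2]
finger_gap: -0.0
gripper_force: 1.1
```

drive_tool --commands '[{"slide": [0, 0, 0.0005], "roll": 0}, {"slide": [0, 0, 0.001], "roll": 0}, {"slide": [0, 0, 0.001], "roll": 0}, {"slide": [0, 0, 0.001], "roll": 0}]'

```text
clock: 5.1
tcp_pos: [541.8, 33.0, 112.4]
tool_rot: [3.141, 0.001, 2.598]
contact_force: [0.3, -0.0, 3.6]
finger_gap: 0.1
gripper_force: 2.3
```

drive_tool --commands '[{"slide": [0, 0, 0.0005], "roll": 0}, {"slide": [0, 0, 0.001], "roll": 0}, {"slide": [0, 0, 0.001], "roll": 0}, {"slide": [0, 0, 0.001], "roll": 0}]'

```text
clock: 5.5
tcp_pos: [541.9, 33.0, 111.6]
tool_rot: [3.141, 0.001, 2.598]
contact_force: [0.0, -1.1, 5.8]
finger_gap: 0.3
gripper_force: 3.1
```

drive_tool --commands '[{"slide": [0, 0, 0.0005], "roll": 0}, {"slide": [0, 0, 0.001], "roll": 0}, {"slide": [0, 0, 0.001], "roll": 0}, {"slide": [0, 0, 0.001], "roll": 0}]'

```text
clock: 5.9
tcp_pos: [542.0, 32.9, 111.0]
tool_rot: [3.141, 0.002, 2.598]
contact_force: [-0.2, -1.0, 7.8]
finger_gap: -0.1
gripper_force: 3.8
```

drive_tool --commands '[{"slide": [7e-05, -0.00216, 0], "roll": 0.06}, {"slide": [0.00026, -0.00431, 0], "roll": 0.12}, {"slide": [0.00103, -0.00856, 0], "roll": 0.24}, {"slide": [0.0023, -0.01268, 0], "roll": 0.36}, {"slide": [0.00407, -0.01662, 0], "roll": 0.48}, {"slide": [0.00407, -0.01662, 0], "roll": 0.48}, {"slide": [0.00407, -0.01662, 0], "roll": 0.48}]'

```text
clock: 6.6
tcp_pos: [529.9, 21.7, 111.0]
tool_rot: [3.139, -0.0, 2.118]
contact_force: [0.1, 1.6, 7.3]
finger_gap: -0.2
gripper_force: 3.7
```

```bash
cat > mark.py <<'E'
from h import *
im,d,P=cloud("top");hsv=cv2.cvtColor(im,cv2.COLOR_BGR2HSV)
red=((hsv[...,0]<8)|(hsv[...,0]>172))&(hsv[...,1]>120)&(hsv[...,2]>40)
X,Y,Z=P[...,0],P[...,1],P[...,2]
r=red&(Z>85)&(Z<115)&(np.hypot(X-510.7,Y-51.1)<52)
print("n",r.sum())
if r.sum():
    c=P[r].mean(0)[:2]-[510.7,51.1];a=np.arctan2(c[1],c[0])
    e=a-np.radians(167.8);print("mark deg",np.degrees(a),"r",np.hypot(*c),"jar rad",(e+np.pi)%(2*np.pi)-np.pi)
E
python3 mark.py; python3 go.py 510 50 112 2.6
```

```text
n 12
mark deg -72.10750600697565 r 22.10300901196246 jar rad 2.096009427109786
6.65 [529.9  21.6 111. ] [ 3.139 -0.     2.118] [0.65 2.26 6.84] j [-0.02 -0.08  1.64  0.    1.59 -0.57] slide mm [34.6 -2.2 -1. ] roll -0.482
```

drive_tool --commands '[{"slide": [0.00026, -0.00431, 0], "roll": 0.12}, {"slide": [0.00103, -0.00856, 0], "roll": 0.24}, {"slide": [0.0023, -0.01268, 0], "roll": 0.36}, {"slide": [0.00407, -0.01662, 0], "roll": 0.48}, {"slide": [0.00629, -0.02033, 0], "roll": 0.6}, {"slide": [0.00893, -0.02374, 0], "roll": 0.72}, {"slide": [0.01197, -0.02681, 0], "roll": 0.84}, {"slide": [0.01536, -0.02949, 0], "roll": 0.96}, {"slide": [0.01903, -0.03175, 0], "roll": 1.08}, {"slide": [0.02296, -0.03355, 0], "roll": 1.2}]'

```text
clock: 7.65
tcp_pos: [490.1, 23.4, 111.3]
tool_rot: [3.138, -0.003, 0.913]
contact_force: [2.7, 0.6, 7.2]
finger_gap: 0.2
gripper_force: 3.3
```

drive_tool --commands '[{"slide": [0.00026, -0.00431, 0], "roll": 0.12}, {"slide": [0.00103, -0.00856, 0], "roll": 0.24}, {"slide": [0.0023, -0.01268, 0], "roll": 0.36}, {"slide": [0.00407, -0.01662, 0], "roll": 0.48}, {"slide": [0.00629, -0.02033, 0], "roll": 0.6}, {"slide": [0.00629, -0.02033, 0], "roll": 0.6}, {"slide": [0.00629, -0.02033, 0], "roll": 0.6}]'

```text
clock: 8.35
tcp_pos: [477.3, 40.6, 111.1]
tool_rot: [3.141, -0.002, 0.318]
contact_force: [0.3, -1.5, 7.2]
finger_gap: 0.2
gripper_force: 3.6
```

```bash
python3 mark.py; python3 go.py 510 50 112 2.6
```

```text
n 0
8.4 [477.3  40.6 111.1] [ 3.141e+00 -2.000e-03  3.180e-01] [0.6  0.29 7.56] j [ 0.01 -0.23  1.77  0.    1.6   1.27] slide mm [34.   1.3 -0.8] roll -2.282
```

drive_tool --commands '[{"slide": [0, 0, -0.01], "roll": 0}, {"slide": [0, 0, -0.03], "roll": 0}, {"slide": [0.045, 0.057, -0.05], "roll": -0.4}, {"slide": [0.045, 0.057, -0.05], "roll": -0.4}, {"slide": [0.045, 0.057, -0.05], "roll": -0.4}, {"slide": [0.045, 0.057, -0.05], "roll": -0.4}]'

```text
clock: 9.0
tcp_pos: [537.0, -0.0, 159.3]
tool_rot: [-3.14, 0.001, 0.718]
contact_force: [-0.7, -1.2, 0.1]
finger_gap: 0.1
gripper_force: 0.0
```

```bash
cat >> mark.py <<'E'
cv2.imwrite("pics/m%d.png"%r.sum(),cv2.convertScaleAbs(cv2.resize(im[165:295,280:410],None,fx=4,fy=4,interpolation=cv2.INTER_CUBIC),alpha=1.6))
E
python3 mark.py; python3 go.py 510 50 112 2.6
```

```text
n 39
mark deg -172.11663860495946 r 31.667163670184465 jar rad 0.35052078121137864
9.05 [5.367e+02 3.000e-01 1.592e+02] [-3.14e+00  1.00e-03  7.15e-01] [-0.26 -0.21 -1.01] j [-0.06 -0.08  1.55  0.    1.67  0.79] slide mm [ 12.5 -54.9  47.3] roll -1.885
```

```bash
python3 go.py 531.9 22 118 2.2
```

```text
9.05 [5.367e+02 3.000e-01 1.592e+02] [-3.14e+00  1.00e-03  7.15e-01] [-0.26 -0.21 -1.01] j [-0.06 -0.08  1.55  0.    1.67  0.79] slide mm [ 10.6 -19.4  41.2] roll -1.485
```

drive_tool --commands '[{"slide": [0.0106, -0.0194, 0.02], "roll": -1.485}, {"slide": [0.0106, -0.0194, 0.02], "roll": -1.485}, {"slide": [0.0106, -0.0194, 0.02], "roll": -1.485}, {"slide": [0.0106, -0.0194, 0.02], "roll": -1.485}, {"slide": [0.0106, -0.0194, 0.02], "roll": -1.485}, {"slide": [0.0106, -0.0194, 0.02], "roll": -1.485}, {"slide": [0.0106, -0.0194, 0.02], "roll": -1.485}, {"slide": [0.0106, -0.0194, 0.02], "roll": -1.485}, {"slide": [0.0106, -0.0194, 0.02], "roll": -1.485}, {"slide": [0.0106, -0.0194, 0.02], "roll": -1.485}]'

```text
clock: 10.05
tcp_pos: [531.5, 22.4, 139.5]
tool_rot: [-3.141, -0.001, 2.206]
contact_force: [-0.7, -0.8, 0.3]
finger_gap: 0.0
gripper_force: 0.0
```

drive_tool --commands '[{"slide": [0, 0, 0.01], "roll": 0}, {"slide": [0, 0, 0.019], "roll": 0}, {"slide": [0, 0, 0.0215], "roll": 0}, {"slide": [0, 0, 0.0215], "roll": 0}, {"slide": [0, 0, 0.0215], "roll": 0}]'

```text
clock: 10.55
tcp_pos: [532.3, 21.9, 118.4]
tool_rot: [-3.141, -0.0, 2.202]
contact_force: [-0.4, 0.9, -0.7]
finger_gap: 0.5
gripper_force: 0.0
```

```bash
python3 mark.py; python3 go.py 531.9 22 111 2.2
```

```text
n 39
mark deg -172.22778206252747 r 31.71229003382885 jar rad 0.3485809619347666
10.6 [532.4  21.9 118.7] [3.141 0.    2.202] [-0.04 -0.24 -0.02] j [-0.02 -0.08  1.62  0.    1.6  -0.65] slide mm [ 0.4 -0.4  7.7] roll 0.002
```

drive_tool --commands '[{"slide": [0, 0, 0.002], "roll": 0}, {"slide": [0, 0, 0.0035], "roll": 0}, {"slide": [0, 0, 0.0045], "roll": 0}, {"slide": [0, 0, 0.0055], "roll": 0}, {"slide": [0, 0, 0.0065], "roll": 0}, {"slide": [0, 0, 0.0075], "roll": 0}, {"slide": [0, 0, 0.008], "roll": 0}, {"slide": [0, 0, 0.0083], "roll": 0}, {"slide": [0, 0, 0.0083], "roll": 0}]'

```text
clock: 11.5
tcp_pos: [532.8, 21.8, 111.5]
tool_rot: [3.14, 0.001, 2.203]
contact_force: [-1.6, -0.3, 7.2]
finger_gap: 0.0
gripper_force: 3.3
```

drive_tool --commands '[{"slide": [7e-05, -0.00216, 0], "roll": 0.06}, {"slide": [0.00026, -0.00431, 0], "roll": 0.12}, {"slide": [0.00103, -0.00856, 0], "roll": 0.24}, {"slide": [0.0022, -0.0123, 0], "roll": 0.35}, {"slide": [0.0022, -0.0123, 0], "roll": 0.35}, {"slide": [0.0022, -0.0123, 0], "roll": 0.35}]'

```text
clock: 12.1
tcp_pos: [522.0, 16.8, 111.7]
tool_rot: [3.138, 0.0, 1.853]
contact_force: [1.1, 1.3, 6.3]
finger_gap: 0.1
gripper_force: 3.0
```

```bash
python3 mark.py; python3 go.py 531.9 22 111 2.2
```

```text
n 39
mark deg 172.02546957126174 r 32.50527670471977 jar rad 0.07374835646134992
12.15 [522.   16.8 111.7] [3.138 0.    1.853] [0.21 1.45 6.5 ] j [-0.03 -0.11  1.66  0.    1.59 -0.32] slide mm [ 2.2 10.9  0.7] roll -0.347
```

drive_tool --commands '[{"slide": [3e-05, -0.0014, 0], "roll": 0.04}, {"slide": [0.0001, -0.0028, 0], "roll": 0.08}, {"slide": [0.0001, -0.0028, 0], "roll": 0.08}, {"slide": [0.0001, -0.0028, 0], "roll": 0.08}, {"slide": [0.0001, -0.0028, 0], "roll": 0.08}]'

```text
clock: 12.65
tcp_pos: [519.5, 16.2, 111.7]
tool_rot: [3.138, -0.0, 1.773]
contact_force: [0.9, 1.8, 6.0]
finger_gap: -0.0
gripper_force: 2.9
```

```bash
cat >> mark.py <<'E'
# finer: colour-weighted direction of mark relative to lid rim fit and stand rect
b=im.astype(float);w=np.clip(b[...,2]-b[...,1]-15,0,None)*(np.hypot(X-510.7,Y-51.1)<52)*(Z>85)*(Z<115)
q=P[w>0][:,:2];ww=w[w>0];c=np.average(q,axis=0,weights=ww);C=np.cov(q.T,aweights=ww);v=np.linalg.eigh(C)[1][:,1];v*=np.sign(v@(c-[510.7,51.1]))
print("centroid",c,"pca deg",np.degrees(np.arctan2(v[1],v[0])))
E
python3 mark.py; ls pics
```

```text
n 39
mark deg 168.6786937848066 r 32.346514373827176 jar rad 0.015336099661685143
centroid [479.00351803  57.41224398] pca deg 171.71717167775412
c1.png
m39.png
side0.png
top0.png
```

drive_tool --commands '[{"slide": [0, -0.0009, 0], "roll": 0.025}, {"slide": [0, -0.0009, 0], "roll": 0.025}, {"slide": [0, -0.0009, 0], "roll": 0.025}, {"slide": [0, -0.0009, -0.004], "roll": 0.025}, {"slide": [0, -0.0009, -0.02], "roll": 0.025}, {"slide": [0, -0.0009, -0.06], "roll": 0.025}, {"slide": [0, -0.0009, -0.09], "roll": 0.025}, {"slide": [0, -0.0009, -0.09], "roll": 0.025}, {"slide": [0, -0.0009, -0.09], "roll": 0.025}]' --jaw 0

```text
clock: 13.6
tcp_pos: [517.8, 15.5, 201.4]
tool_rot: [3.14, 0.0, 1.748]
contact_force: [-0.3, 0.2, -0.7]
finger_gap: 0.3
gripper_force: 0.0
```

```bash
python3 mark.py; cp pics/m39.png pics/after.png; ls -t pics|head -2; python3 go.py 477.7 294.9 170 1.358
```

```text
n 38
mark deg 167.36029492023545 r 32.15057545170288 jar rad -0.007674301379636095
centroid [479.29640065  58.1168612 ] pca deg 169.48059785540246
after.png
m38.png
13.65 [517.3  15.5 199.9] [-3.141 -0.     1.748] [0.4  0.46 0.16] j [-0.04 -0.14  1.53 -0.    1.75 -0.21] slide mm [282.   10.2  30. ] roll 0.39
```

drive_tool --commands '[{"slide": [0.282, 0.0102, 0.03], "roll": 0.39}, {"slide": [0.282, 0.0102, 0.03], "roll": 0.39}, {"slide": [0.282, 0.0102, 0.03], "roll": 0.39}, {"slide": [0.282, 0.0102, 0.03], "roll": 0.39}, {"slide": [0.282, 0.0102, 0.03], "roll": 0.39}, {"slide": [0.282, 0.0102, 0.03], "roll": 0.39}, {"slide": [0.282, 0.0102, 0.03], "roll": 0.39}, {"slide": [0.282, 0.0102, 0.03], "roll": 0.39}, {"slide": [0.282, 0.0102, 0.03], "roll": 0.39}, {"slide": [0.282, 0.0102, 0.03], "roll": 0.39}]' --jaw 1

```text
clock: 14.65
tcp_pos: [478.2, 293.7, 170.0]
tool_rot: [-3.141, 0.0, 1.356]
contact_force: [-0.8, -0.3, 0.4]
finger_gap: 85.5
gripper_force: 0.0
```

```bash
python3 go.py 477.7 294.9 72 1.358
```

```text
14.65 [478.2 293.7 170. ] [-3.141  0.     1.356] [-0.79 -0.33  0.43] j [ 0.49 -0.02  1.47 -0.    1.69  0.71] slide mm [ 1.1 -0.8 98. ] roll -0.002
```

View pics/m38.png

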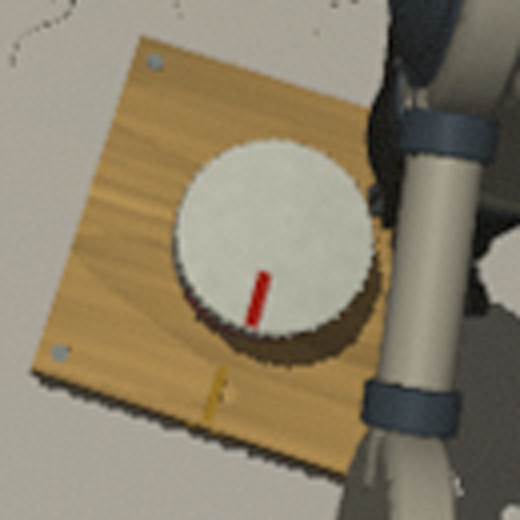

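The mark, from (265,275) to (252,325), lies parallel to the brass line, from (222,370) to (209,418), so the jar is aligned. Next I'll grasp the pin.

drive_tool --commands '[{"slide": [0.001, -0.0005, 0.04], "roll": 0}, {"slide": [0.001, -0.0005, 0.08], "roll": 0}, {"slide": [0.001, -0.0005, 0.097], "roll": 0}, {"slide": [0.001, -0.0005, 0.097], "roll": 0}, {"slide": [0.001, -0.0005, 0.097], "roll": 0}, {"slide": [0.001, -0.0005, 0.097], "roll": 0}]'

```text
clock: 15.25
tcp_pos: [478.9, 296.1, 75.6]
tool_rot: [3.139, -0.002, 1.357]
contact_force: [0.6, 0.1, 0.4]
finger_gap: 85.2
gripper_force: 0.0
```

drive_tool --commands '[{"slide": [0, 0, 0], "roll": 0}, {"slide": [0, 0, 0], "roll": 0}, {"slide": [0, 0, 0], "roll": 0}, {"slide": [0, 0, 0], "roll": 0}, {"slide": [0, 0, 0], "roll": 0}, {"slide": [0, 0, 0], "roll": 0}, {"slide": [0, 0, 0], "roll": 0}, {"slide": [0, 0, 0], "roll": 0}]' --jaw 0 --force 40

```text
clock: 16.05
tcp_pos: [477.8, 296.1, 73.3]
tool_rot: [3.141, -0.0, 1.358]
contact_force: [1.8, 0.1, 0.3]
finger_gap: 14.8
gripper_force: 39.0
```

drive_tool --commands '[{"slide": [0, 0, -0.02], "roll": 0}, {"slide": [0, 0, -0.045], "roll": 0}, {"slide": [0, 0, -0.09], "roll": 0}, {"slide": [0, 0, -0.13], "roll": 0}, {"slide": [0, 0, -0.13], "roll": 0}, {"slide": [0, 0, -0.13], "roll": 0}, {"slide": [0, 0, -0.13], "roll": 0}]'

```text
clock: 16.75
tcp_pos: [477.0, 295.8, 201.3]
tool_rot: [-3.139, 0.002, 1.358]
contact_force: [-0.1, -0.0, -1.6]
finger_gap: 14.9
gripper_force: 39.8
```

```bash
python3 go.py 494.2 -25.1 170 1.358; python3 go.py 494.2 -25.1 204 1.358
python3 - <<'E'
from h import *
im,d,P=cloud("side");cv2.imwrite("pics/s2.png",im)
im,d,P=cloud("wrist");cv2.imwrite("pics/w2.png",im)
np.savez("w2.npz",im=im,d=d,P=P);s=readout.read_state();print(s["tcp_pos"],s["finger_gap"])
a=cv2.resize(cv2.imread("pics/s2.png")[120:330,200:400],None,fx=2,fy=2)
b=np.zeros((420,800,3),np.uint8);b[:,:400]=a;b[:300,400:]=cv2.resize(im,(400,300));cv2.imwrite("pics/sw2.png",b)
E
```

```text
16.75 [477.  295.8 201.3] [-3.139e+00  2.000e-03  1.358e+00] [-0.09 -0.01 -1.57] j [ 0.49 -0.02  1.41  0.    1.75  0.71] slide mm [-310.    84.7   31.7] roll -0.0
16.75 [477.  295.8 201.3] [-3.139e+00  2.000e-03  1.358e+00] [-0.09 -0.01 -1.57] j [ 0.49 -0.02  1.41  0.    1.75  0.71] slide mm [-310.    84.6   -2.3] roll -0.0
[476.87466465 295.71186895 200.81107959] 15.004332639876976
```

View pics/sw2.png

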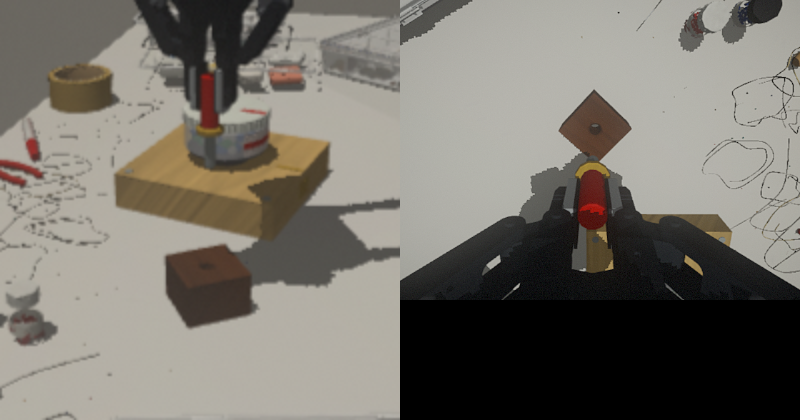

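```bash
cat > pinfit.py <<'E'
from h import *
from scipy.optimize import least_squares
s=readout.read_state();im,d,P=cloud("wrist")
M=R.from_euler('xyz',s["tool_rot"]);Q=M.inv().apply((P-s["tcp_pos"]).reshape(-1,3)).reshape(P.shape)
hsv=cv2.cvtColor(im,cv2.COLOR_BGR2HSV)
red=((hsv[...,0]<8)|(hsv[...,0]>172))&(hsv[...,1]>150)&(hsv[...,2]>60)&(d>0)
red=red&(np.hypot(Q[...,0],Q[...,1])<25)&(abs(Q[...,2])<50)
q=Q[red];print("n",len(q),"z",np.percentile(q[:,2],[1,50,99]))
q=q[q[:,2]>np.percentile(q[:,2],1)+3]
f=lambda p:np.hypot(q[:,0]-p[0]-p[2]*q[:,2],q[:,1]-p[1]-p[3]*q[:,2])-8
r=least_squares(f,[0,0,0,0],loss="soft_l1");print("axis at tool x,y, slopes",r.x.round(3),"rms",np.sqrt((r.fun**2).mean()))
np.savez("wlast.npz",im=im,P=P,d=d)
E
python3 pinfit.py; python3 - <<'E'
from h import *
z=np.load("w2.npz");P,im=z["P"],z["im"]
Z=P[...,2];m=(Z>36)&(Z<48)&(np.hypot(P[...,0]-477.7,P[...,1]-294.9)<50)
print("rest via wrist",cv2.minAreaRect(P[m][:,:2].astype(np.float32)),m.sum())
E
```

```text
n 2675 z [-21.22184152 -17.17141933  21.73769899]
axis at tool x,y, slopes [ 1.417 -0.339 -0.002  0.008] rms 0.25639198954189657
rest via wrist ((479.736083984375, 297.041259765625), (60.388187408447266, 60.50882339477539), 34.59446334838867) 5008
```

drive_tool --commands '[{"slide": [-0.31, 0.0847, 0], "roll": 0}, {"slide": [-0.31, 0.0847, 0], "roll": 0}, {"slide": [-0.31, 0.0847, 0], "roll": 0}, {"slide": [-0.31, 0.0847, 0], "roll": 0}, {"slide": [-0.31, 0.0847, 0], "roll": 0}, {"slide": [-0.31, 0.0847, 0], "roll": 0}, {"slide": [-0.31, 0.0847, 0], "roll": 0}, {"slide": [-0.31, 0.0847, 0], "roll": 0}, {"slide": [-0.31, 0.0847, 0], "roll": 0}, {"slide": [-0.31, 0.0847, 0], "roll": 0}]'

```text
clock: 17.9
tcp_pos: [494.7, -23.7, 202.7]
tool_rot: [-3.141, -0.0, 1.359]
contact_force: [0.2, -0.2, -0.9]
finger_gap: 15.0
gripper_force: 39.8
```

```bash
python3 go.py 494.2 -25.1 130 1.358; python3 pinfit.py; python3 - <<'E'
from h import *
z=np.load("wlast.npz");cv2.imwrite("pics/w3.png",cv2.convertScaleAbs(z["im"],alpha=1.4))
E
```

```text
17.9 [494.7 -23.7 202.7] [-3.141 -0.     1.359] [ 0.23 -0.2  -0.89] j [-0.12 -0.2   1.58  0.    1.76  0.09] slide mm [-1.5 -0.1 72.7] roll 0.001
n 2534 z [-21.1502003  -17.53403578  21.13467172]
axis at tool x,y, slopes [ 1.504e+00 -4.090e-01 -1.000e-03  4.000e-03] rms 0.25922031907031434
```

View pics/w3.png

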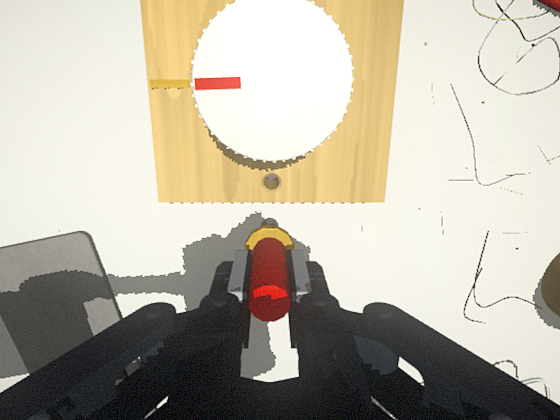

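The wrist view shows the hole at (271,181), the pin below it at (268,230 to 300), and the mark at (218,83) in line with the brass line at (170,84).

```bash
python3 - <<'E'
from h import *
s=readout.read_state();c=get_calibration("wrist");z=np.load("wlast.npz");im=z["im"];P=z["P"]
K=np.array(c["camera_matrix"]);A=R.from_euler('xyz',c["attitude"]).as_matrix()
g=im.max(2).astype(float)[168:195,256:287];w=np.clip(90-g,0,None)
v,u=np.mgrid[168:195,256:287]
print(g.min(),np.median(g),(w>0).sum())
uc,vc=(u*w).sum()/w.sum(),(v*w).sum()/w.sum()
r=A@np.linalg.inv(K)@[uc,vc,1];o=np.array(c["origin"]);p=o+r*(42-o[2])/r[2]
M=R.from_euler('xyz',s["tool_rot"])
print(uc,vc,"hole world",p,"tool",M.inv().apply(p-s["tcp_pos"]))
Z=P[...,2];m=(Z>97)&(Z<109)&(np.hypot(P[...,0]-511,P[...,1]-51)<58);l=P[m]
C,rad=cv2.minEnclosingCircle(l[:,:2].astype(np.float32));print("lid",np.median(l[:,2]),C,rad)
E
```

```text
78.0 162.0 24
271.23893805309734 176.26548672566372 hole world [497.37763465 -17.41870684  42.        ] tool [  6.54618936   1.3517604  160.83174018]
lid 103.63871265426623 (512.72021484375, 53.76201629638672) 50.09996032714844
```

```bash
python3 - <<'E'
from h import *
s=readout.read_state();c=get_calibration("wrist");im=np.load("wlast.npz")["im"]
K=np.array(c["camera_matrix"]);A=R.from_euler('xyz',c["attitude"]).as_matrix();o=np.array(c["origin"])
a=im[168:196,258:286].astype(int)
sat=a.max(2)-a.min(2);print(sat[::2,::2]);
m=((sat<30)&(a.max(2)<130)).astype(np.uint8)
n,lab,st,ce=cv2.connectedComponentsWithStats(m)
i=1+np.argmax(st[1:,4]);print(st[i],ce[i])
uc,vc=ce[i]+[258,168]
r=A@np.linalg.inv(K)@[uc,vc,1];p=o+r*(42-o[2])/r[2]
M=R.from_euler('xyz',s["tool_rot"]);print(uc,vc,p,"tool",M.inv().apply(p-s["tcp_pos"]))
E
```

```text
[[48 30 29 29 33 59 46 31 29 29 51 57 59 74]
 [64 55 73 78 27 55 66 55 75 78 77 72 70 72]
 [70 72 70 74 76 73 69 70 74 76 74 71 72 73]
 [73 68 68 70 65 49 40 38 46 65 73 72 70 70]
 [72 71 70 60 42  6 10  8  5 37 60 71 74 71]
 [74 69 64 38 35 24 17 11 26 28 52 64 72 75]
 [70 70 61 28 44 44 46 44 46 32 36 58 75 72]
 [72 67 60 36 43 41 42 47 39 34 32 61 68 68]
 [73 71 63 43 39 44 46 41 40 37 43 63 76 72]
 [74 74 65 68 38 43 43 44 39 31 66 67 72 72]
 [69 71 69 70 64 48 42 38 37 63 70 72 75 72]
 [73 70 75 73 69 67 64 64 68 71 76 74 70 74]
 [72 70 75 72 73 71 70 68 70 77 74 74 70 71]
 [71 68 74 72 71 70 70 70 69 74 76 73 69 71]]
[ 6  7 14  7 44] [12.86363636  9.25      ]
270.8636363636364 177.25 [496.90137695 -18.16734055  42.        ] tool [  5.71433462   1.04306715 160.8316632 ]
```

drive_tool --commands '[{"slide": [-0.0004, 0.0013, 0.03], "roll": 0}, {"slide": [-0.0004, 0.0013, 0.06], "roll": 0}, {"slide": [-0.0004, 0.0013, 0.085], "roll": 0}, {"slide": [-0.0004, 0.0013, 0.094], "roll": 0}, {"slide": [-0.0004, 0.0013, 0.094], "roll": 0}, {"slide": [-0.0004, 0.0013, 0.094], "roll": 0}, {"slide": [-0.0004, 0.0013, 0.094], "roll": 0}]'

```text
clock: 18.65
tcp_pos: [497.0, -25.4, 111.2]
tool_rot: [3.139, -0.0, 1.358]
contact_force: [0.1, -0.5, -0.5]
finger_gap: 14.6
gripper_force: 39.8
```

drive_tool --commands '[{"slide": [0, 0, 0.001], "roll": 0}, {"slide": [0, 0, 0.002], "roll": 0}, {"slide": [0, 0, 0.003], "roll": 0}, {"slide": [0, 0, 0.004], "roll": 0}, {"slide": [0, 0, 0.005], "roll": 0}, {"slide": [0, 0, 0.006], "roll": 0}, {"slide": [0, 0, 0.006], "roll": 0}]'

```text
clock: 19.35
tcp_pos: [495.9, -25.5, 102.9]
tool_rot: [-3.141, -0.0, 1.358]
contact_force: [0.6, 0.3, 0.3]
finger_gap: 14.7
gripper_force: 39.8
```

drive_tool --commands '[{"slide": [0, 0, 0.001], "roll": 0}, {"slide": [0, 0, 0.002], "roll": 0}, {"slide": [0, 0, 0.003], "roll": 0}, {"slide": [0, 0, 0.004], "roll": 0}, {"slide": [0, 0, 0.004], "roll": 0}]'

```text
clock: 19.85
tcp_pos: [496.0, -25.5, 99.0]
tool_rot: [-3.141, 0.0, 1.358]
contact_force: [-0.5, -0.6, 0.1]
finger_gap: 14.9
gripper_force: 39.8
```

drive_tool --commands '[{"slide": [0, 0, 0.001], "roll": 0}, {"slide": [0, 0, 0.002], "roll": 0}, {"slide": [0, 0, 0.003], "roll": 0}, {"slide": [0, 0, 0.003], "roll": 0}]'

```text
clock: 20.25
tcp_pos: [495.9, -25.5, 95.9]
tool_rot: [-3.141, 0.0, 1.358]
contact_force: [-0.4, -0.3, -0.5]
finger_gap: 14.8
gripper_force: 39.8
```

Tip is about 10 mm in with no contact force, so I'll continue down gently.

drive_tool --commands '[{"slide": [0, 0, 0.001], "roll": 0}, {"slide": [0, 0, 0.002], "roll": 0}, {"slide": [0, 0, 0.003], "roll": 0}, {"slide": [0, 0, 0.004], "roll": 0}, {"slide": [0, 0, 0.004], "roll": 0}]'

```text
clock: 20.75
tcp_pos: [495.9, -25.5, 91.9]
tool_rot: [-3.141, -0.0, 1.358]
contact_force: [0.6, 0.2, -0.5]
finger_gap: 14.8
gripper_force: 39.8
```

drive_tool --commands '[{"slide": [0, 0, 0.001], "roll": 0}, {"slide": [0, 0, 0.002], "roll": 0}, {"slide": [0, 0, 0.003], "roll": 0}, {"slide": [0, 0, 0.004], "roll": 0}, {"slide": [0, 0, 0.004], "roll": 0}]'

```text
clock: 21.25
tcp_pos: [495.9, -25.5, 87.9]
tool_rot: [-3.141, 0.0, 1.358]
contact_force: [-0.3, -0.9, -0.2]
finger_gap: 14.7
gripper_force: 39.8
```

drive_tool --commands '[{"slide": [0, 0, 0.001], "roll": 0}, {"slide": [0, 0, 0.002], "roll": 0}, {"slide": [0, 0, 0.003], "roll": 0}, {"slide": [0, 0, 0.004], "roll": 0}, {"slide": [0, 0, 0.005], "roll": 0}, {"slide": [0, 0, 0.006], "roll": 0}, {"slide": [0, 0, 0.006], "roll": 0}]'

```text
clock: 21.95
tcp_pos: [495.9, -25.5, 81.9]
tool_rot: [-3.141, 0.0, 1.358]
contact_force: [0.4, -0.3, -0.4]
finger_gap: 14.6
gripper_force: 39.8
```

drive_tool --commands '[{"slide": [0, 0, 0.001], "roll": 0}, {"slide": [0, 0, 0.002], "roll": 0}, {"slide": [0, 0, 0.003], "roll": 0}, {"slide": [0, 0, 0.004], "roll": 0}, {"slide": [0, 0, 0.005], "roll": 0}, {"slide": [0, 0, 0.006], "roll": 0}, {"slide": [0, 0, 0.007], "roll": 0}, {"slide": [0, 0, 0.0075], "roll": 0}, {"slide": [0, 0, 0.0075], "roll": 0}]'

```text
clock: 22.85
tcp_pos: [496.0, -25.5, 74.6]
tool_rot: [-3.141, 0.0, 1.358]
contact_force: [0.1, 0.6, -0.8]
finger_gap: 14.7
gripper_force: 39.8
```

drive_tool --commands '[{"slide": [0, 0, 0], "roll": 0}, {"slide": [0, 0, 0], "roll": 0}, {"slide": [0, 0, 0], "roll": 0}, {"slide": [0, 0, 0], "roll": 0}, {"slide": [0, 0, 0], "roll": 0}, {"slide": [0, 0, 0], "roll": 0}]' --jaw 0.5

```text
clock: 23.45
tcp_pos: [496.1, -25.5, 74.7]
tool_rot: [3.142, 0.0, 1.358]
contact_force: [0.1, 0.7, 0.6]
finger_gap: 42.6
gripper_force: 0.0
```

drive_tool --commands '[{"slide": [0, 0, -0.02], "roll": 0}, {"slide": [0, 0, -0.05], "roll": 0}, {"slide": [0, 0, -0.1], "roll": 0}, {"slide": [0, 0, -0.13], "roll": 0}, {"slide": [-0.05, 0, -0.13], "roll": 0}, {"slide": [-0.1, 0, -0.13], "roll": 0}, {"slide": [-0.1, 0, -0.13], "roll": 0}, {"slide": [-0.1, 0, -0.13], "roll": 0}]'

```text
clock: 24.25
tcp_pos: [474.6, -124.2, 204.6]
tool_rot: [-3.141, -0.0, 1.355]
contact_force: [0.7, 0.7, 0.7]
finger_gap: 42.6
gripper_force: 0.0
```

```bash
python3 - <<'E'
from h import *
im,d,P=cloud("wrist")
top,dt,Pt=cloud("top");sd,_,_=cloud("side")
b=np.zeros((600,800,3),np.uint8)
b[:300,:400]=cv2.resize(im,(400,300));b[:300,400:]=cv2.resize(top[165:295,270:443],(400,300));b[300:,:400]=cv2.resize(sd[130:280,220:420],(400,300))
cv2.imwrite("pics/end.png",cv2.convertScaleAbs(b,alpha=1.5))
hsv=cv2.cvtColor(im,cv2.COLOR_BGR2HSV);red=((hsv[...,0]<8)|(hsv[...,0]>172))&(hsv[...,1]>150)&(d>0)
k=red&(np.hypot(P[...,0]-496,P[...,1]+25)<20)&(P[...,2]>45);print(k.sum(),P[k][:,2].max() if k.any() else 0)
E
python3 mark.py
```

```text
522 95.3741210410515
n 40
mark deg 167.35097689219094 r 31.573730900760072 jar rad -0.007836931648805834
centroid [479.36944473  58.08569908] pca deg 169.35890473184537
```

View pics/end.png

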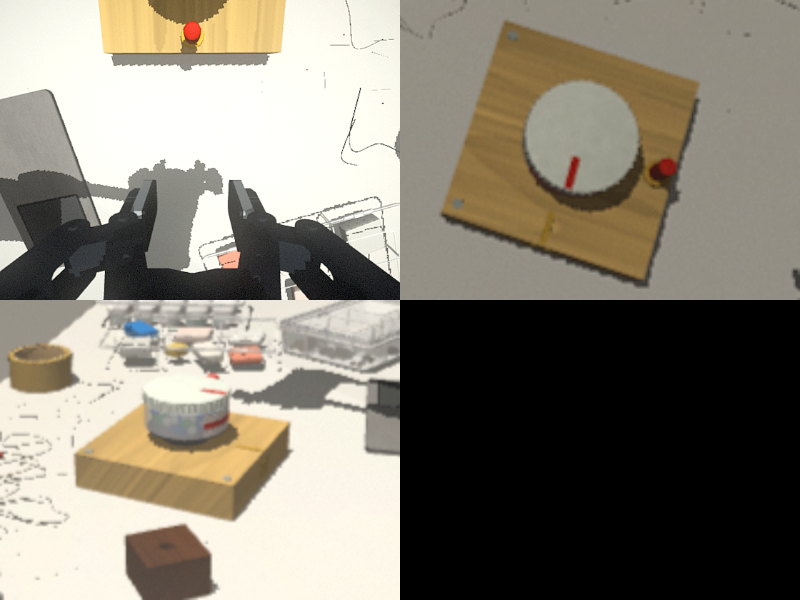

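```bash
python3 - <<'E'
from h import *
for n in("wrist","top"):
    im,d,P=cloud(n)
    h=np.hypot(P[...,0]-496,P[...,1]+25)
    hsv=cv2.cvtColor(im,cv2.COLOR_BGR2HSV);red=((hsv[...,0]<8)|(hsv[...,0]>172))&(hsv[...,1]>150)&(d>0)
    k=red&(h<20)&(P[...,2]>80);s=(h>15)&(h<30)&(abs(P[...,2]-42)<5)
    yel=(hsv[...,0]>15)&(hsv[...,0]<35)&(hsv[...,1]>120)&(h<13)&(P[...,2]>43)&(P[...,2]<60)
    t=P[k];t=t[t[:,2]>np.percentile(t[:,2],90)-2.5]
    print(n,"top z",np.median(t[:,2]),len(t),t.mean(0),"stand",np.median(P[s][:,2]),"collar",np.median(P[yel][:,2]) if yel.any() else 0)
E
```

```text
wrist top z 92.79656110344968 477 [495.88471413 -23.95884676  92.8050421 ] stand 42.91441648849121 collar 47.788456229647466
top top z 92.6640177443503 29 [494.41589761 -25.52816878  92.70528258] stand 42.35101949964519 collar 46.81240251855911
```

The pin top stands 50 mm above the stand and the collar 5 mm above it. That is fully home, so I'm handing in.

```bash
python3 -c "
from workcell import job_done
print(job_done())"
```

```text
the job is handed in; nothing more can be done
None
```

The job is handed in at about 24 s of the 72 s allowed: the jar's label faces front (measured within about 0.04 rad), the pin stands fully home and released in the stand's hole, readings on the jar stayed near 8 N, and the vials were never approached; the judge returned no verdict.

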